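# Level the snack pots and close the lunch tub

### The arm

A 7-joint arm with a two-finger parallel gripper is mounted at the origin on the work surface. World frame = base frame: x ahead of the robot, y to its left, z up, the work surface at z = 0. Lengths are in m, angles in rad, forces in N, time in s.
With the tool pointing down it reaches from about 0.425 to 0.925 m from the base axis. Payload 6.8 kg.
Tool frame: the origin (TCP) lies at the centre of the arm's flange, where the gripper is bolted on; the fingertips stand 173 mm ahead of it and the grasp point (between the pads) lies 155 mm ahead of it; z points along the fingers, y is the direction in which the jaws open and shut (so a half turn about z gives the same grasp; the last joint's range is limited). The gripper opens to 85 mm and grips with 20 to 120 N. Pads are 22 mm wide; open, the fingers measure 114 mm over their backs; the gripper's body (76 mm by 85 mm) begins 54 mm behind the grasp point. The pads swing forward as they close: fully open they stand 13 mm farther back than shut.
Start: joints at [-1.35, 0.477, 0.022, 1.555, -0.011, 1.109, -0.083], TCP at [0.218, 0.639, 0.405] pointing down, gripper open.
Joint ranges: [-2.96, 2.96], [-0.34, 2.1], [-1.41, 1.46], [0.24, 2.44], [-1.37, 4.51], [0.17, 1.92], [-2.96, 2.96]. Speed limits (rad/s): [2.39, 2.39, 3.14, 3.14, 3.14, 3.14, 3.14].

### API

Orientations are given as a rotation vector (axis times angle).
In Python, from bench import readout, grab_frame, camera_model, r gives the robot as it stands.
- The arm moves only by the tool apply_moves, never from a script. Its argument "deltas" is a list of rows, each an object with "xyz": the shift along the world's x, y, z in m, a list of three; "turn": the turn about the world's z in rad. In form: [{"xyz": [dx, dy, dz], "turn": turn}, ...]. A call has 1 to 12 rows; each row shifts and turns the commanded pose from where the row before left it; what a row does not reach is not made up. A row lasts 1/12 s, in which the tool goes at most 41.7 mm and 7.16 degrees, less where a joint would pass 70% of its speed; a pose out of reach is approached as far as the arm can. A call with a gripper value outside its range is refused whole. "claw" is the gripper's target within -1 to 1 (shut at 1, half-way at 0, fully open at -1), set as the call begins (left out, the last holds). The fingers move at their own pace and stop on an object; "squeeze" is the grip in N (left out, the last holds). Time passes only in rows, so rows that do not move let the fingers close. It gives the time, the measured TCP pose, the force and the opening at its end, in the units of the state.
- readout.get_obs(): the state, without advancing time (a new reading comes with each control period).
- grab_frame(name): name is "scene" or "side" or "wrist"; returns the picture (384x512x3 uint8, red, green, blue); there is no depth.
- camera_model(name): a dict with "intrinsics" (3x3 intrinsics, pixels), "k1" (the pictures are not rectified: a ray, as slopes to the right and down, at radius r is drawn at 1 + k1 r^2 times it, then the intrinsics apply), "R" (3x3) and "t" (3): a world point X has camera coordinates R X + t. Camera axes: x right, y down, z forward; pixel columns grow to the right and rows downward; lengths in m; the calibration is good to about 2 mm. A picture is of the moment at which its call begins: read the wrist's pose just before it. camera_model takes no time and is no camera call; for the wrist camera it gives the pose at the moment of the call.
- r.hand_in(): hands the job in, once; it reports no verdict.
The state is a dict: "clock": time; "joints": joint angles; "qvel": joint speeds; "tau": joint torques, N m; "tcp_pos": TCP position; "orientation": TCP orientation; "contact_force": force on the tool from outside, world axes, zero at the start; "moment": the same for the moment, N m; "grip_width": finger opening in m.
Only numpy, scipy, OpenCV 4.12 (cv2) and the standard library are available. Lean on these libraries where they do the work, as an engineer would, in place of code of your own. Each camera call takes 0.05 s, during which the arm holds its last target.

### The job

The lunch tub will not close: somewhere in it the pots are piled three high, above the blue fill line, and one pot is still out on the desk. Pack all six pots upright in the tub, no pile more than two high so that all are under the fill line, then put the lid on so that it sits flat on the rim all round. Set things down rather than dropping them, and leave the other things on the desk where they are.

Things in the scene. Friction and masses are not known exactly. Their poses are not given: they have to be found in the camera images.
- tub: Clear food tub with white rim, open on top, fixed to the desk. Outside 138 mm along its x, 214 mm along its y (long side), 94 mm high; walls 4 mm (inside 130 x 206), floor 5 mm. Blue fill line 86 mm up. Origin: centre of the underside, at desk height; z up.
- tub_mouth (a point): Centre of the tub's mouth, level with the rim (94 mm up); axes as the tub's. Inside are three piles in a row at about y = -67, 0, +67 mm, x = 0: at the start one of them, any of the three, is three pots high (top 119 mm up), the others one. Some 35 mm is free in x between the pots and each long wall.
- pot_a_mid (a point): Round screw-top snack pot, 60 mm across, 38 mm high, cream body and teal lid, about 90 g; all six pots are alike, with flat tops and bottoms, and stack. Point: the pot's centre, half-way up (19 mm above its underside); z up the pot. Starts standing on the tub's floor.
- pot_b_mid (a point): Round screw-top snack pot, 60 mm across, 38 mm high, cream body and teal lid, about 90 g; all six pots are alike, with flat tops and bottoms, and stack. Point: the pot's centre, half-way up (19 mm above its underside); z up the pot. Starts standing on the tub's floor.
- pot_c_mid (a point): Round screw-top snack pot, 60 mm across, 38 mm high, cream body and teal lid, about 90 g; all six pots are alike, with flat tops and bottoms, and stack. Point: the pot's centre, half-way up (19 mm above its underside); z up the pot. Starts standing on the tub's floor.
- pot_d_mid (a point): Round screw-top snack pot, 60 mm across, 38 mm high, cream body and teal lid, about 90 g; all six pots are alike, with flat tops and bottoms, and stack. Point: the pot's centre, half-way up (19 mm above its underside); z up the pot. Starts in the tub on top of one of the others.
- pot_e_mid (a point): Round screw-top snack pot, 60 mm across, 38 mm high, cream body and teal lid, about 90 g; all six pots are alike, with flat tops and bottoms, and stack. Point: the pot's centre, half-way up (19 mm above its underside); z up the pot. Starts as the third of a pile in the tub.
- pot_f_mid (a point): Round screw-top snack pot, 60 mm across, 38 mm high, cream body and teal lid, about 90 g; all six pots are alike, with flat tops and bottoms, and stack. Point: the pot's centre, half-way up (19 mm above its underside); z up the pot. Starts standing out on the desk, left or right of the tub.
- lid_grip (a point): Blue bridge handle across the middle of the tub's lid: a bar 20 mm wide (x), 102 mm long (y); its top is 48 mm, its underside 30 mm and the lid plate's top 12 mm above the lid's lowest edge. Point: in the middle of the bar, 38 mm above that edge; x across the bar, y along it, z up. With the lid seated it is 124 mm above the desk over the tub's centre, its y along the tub's y, either way round.
- lid_mid (a point): Middle of the lid's underside, level with its lowest edge, straight under the handle; axes as the handle's. The lid, about 180 g, lies right side up on the desk left or right of the tub: pale blue plate 150 (x) x 226 (y) x 4 mm, with a tapered lip that reaches 8 mm below the plate and goes inside the tub's rim with about 3 mm to spare on each side.
- mug: White mug, 76 mm across, 85 mm high, standing about 130 mm beyond (+x of) the loose pot; bystander. Origin: centre of its underside.
- spoon: Steel spoon, 170 mm long, lying about 85 mm to the right (-y) of the loose pot; bystander. Origin: middle of its length, underside.
- tumbler: Amber drinking flask with red band and black cap, 69 mm across, 186 mm high, standing beyond the tub; bystander. Origin: centre of its underside.
- stapler: Black and grey stapler, 140 x 36 x 55 mm, at the left of the desk; bystander. Origin: centre of its underside.
- tape_dispenser: Grey tape dispenser, 140 x 56 x 96 mm, at the right of the desk; bystander. Origin: centre of its underside.
- mouse: Black computer mouse, 104 x 60 x 34 mm, at the near right; bystander. Origin: centre of its underside.

How it is judged:
On the way:
1. all six pots stand upright in the tub with their tops under the fill line (x of pot_a_mid in the frame of tub between -0.065 and 0.065 m and y of pot_a_mid in the frame of tub between -0.103 and 0.103 m and z of each of pot_a_mid, pot_b_mid, pot_c_mid, pot_d_mid, pot_e_mid, pot_f_mid in the frame of tub below 0.067 m and angle between each of pot_a_mid, pot_b_mid, pot_c_mid, pot_d_mid, pot_e_mid, pot_f_mid's own z axis and vertical below 0.12 rad and x of pot_b_mid in the frame of tub between -0.065 and 0.065 m and y of pot_b_mid in the frame of tub between -0.103 and 0.103 m and x of pot_c_mid in the frame of tub between -0.065 and 0.065 m and y of pot_c_mid in the frame of tub between -0.103 and 0.103 m and x of pot_d_mid in the frame of tub between -0.065 and 0.065 m and y of pot_d_mid in the frame of tub between -0.103 and 0.103 m and x of pot_e_mid in the frame of tub between -0.065 and 0.065 m and y of pot_e_mid in the frame of tub between -0.103 and 0.103 m and x of pot_f_mid in the frame of tub between -0.065 and 0.065 m and y of pot_f_mid in the frame of tub between -0.103 and 0.103 m), for 0.2 s.
At the end, for the whole second after the job is handed in: All six pots at rest in the tub, upright within 7 degrees, centres under 67 mm above its underside (at most two high); lid right side up, at rest, flat on the rim: handle point 120 to 127 mm high, within 8 mm of the tub's centre, tilt under 1.7 degrees, in line within 4.6 degrees (all of step 1 and horizontal distance between lid_grip and tub below 0.008 m and z of lid_grip in the frame of tub between 0.12 and 0.127 m and angle between lid_grip's own z axis and vertical below 0.03 rad and angle between the y axis of lid_grip and the y axis of tub, either way round below 0.08 rad and linear speed of each of lid, pot_a, pot_b, pot_c, pot_d, pot_e, pot_f below 0.02 m/s); the robot touches nothing.
It fails at once if a pot or the lid is dropped (moves faster than 0.7 m/s while the fingers do not hold it: a free fall of about 25 mm) ((linear speed of lid above 0.7 m/s and contact force between lid and the fingers below 0.1 N) or (linear speed of pot_a above 0.7 m/s and contact force between pot_a and the fingers below 0.1 N) or (linear speed of pot_b above 0.7 m/s and contact force between pot_b and the fingers below 0.1 N) or (linear speed of pot_c above 0.7 m/s and contact force between pot_c and the fingers below 0.1 N) or (linear speed of pot_d above 0.7 m/s and contact force between pot_d and the fingers below 0.1 N) or (linear speed of pot_e above 0.7 m/s and contact force between pot_e and the fingers below 0.1 N) or (linear speed of pot_f above 0.7 m/s and contact force between pot_f and the fingers below 0.1 N)).
It fails at once if the mug, spoon, tumbler, stapler, tape dispenser or mouse is moved by more than 30 mm (distance of any of mug, spoon, tumbler, stapler, tape_dispenser, mouse from where it was at the start of the episode above 0.03 m).
It also fails if it takes over 61 s, if anything falls off the work surface, if the arm or the gripper's body presses on something with over 40 N, if the wrist force passes 120 N, or if a joint passes its speed limit or range.

## Working session

There is one attempt and no reset: what is moved stays moved. The work goes in short steps, Python scripts to look and compute and a tool call to move; the robot and the scene stay as the last step left them, time stands still between calls to the robot, and variables do not carry over. Pictures are saved under pics/ and viewed, and the job is handed in when it is done.

Besides the shell and the picture viewer there is one more tool, called after "Request:" by a JSON object that holds its "name" and its "arguments", one argument or row to a line. apply_moves: Moves the arm, as the interface text tells. Its arguments: {"type":"object","properties":{"deltas":{"type":"array"},"claw":{"type":"number"},"squeeze":{"type":"number"}},"required":["deltas"]}

```bash
ls; mkdir -p pics; python3 - <<'E'
from bench import readout, grab_frame, camera_model, r
import cv2
print(readout.get_obs())
for n in ["scene","side","wrist"]:
    m=camera_model(n); print(n,m)
    cv2.imwrite(f"pics/{n}0.png",grab_frame(n)[:,:,::-1])
E
```

```text
pics
{'clock': 0.0, 'joints': array([-1.35011156,  0.47777787,  0.02231271,  1.55645811, -0.01150938,
        1.10928158, -0.08307372]), 'qvel': array([-2.48232393e-04, -1.39768998e-03, -3.62757767e-04, -5.80417463e-04,
       -3.50408143e-05,  3.89761997e-04, -4.05896239e-04]), 'tau': array([ 2.82457449e-04, -5.96456838e+01,  1.60749838e+00, -2.81199753e+01,
        1.23120222e-02,  9.32687894e-03, -1.47738871e-05]), 'tcp_pos': array([0.21783971, 0.63858748, 0.403737  ]), 'orientation': array([-5.13995905e-01, -3.09907334e+00,  2.80845754e-03]), 'contact_force': array([ 0.07717809, -0.14487951,  0.31879454]), 'moment': array([-0.0094967 ,  0.03820192,  0.015648  ]), 'grip_width': 0.0849705932993214}
scene {'intrinsics': array([[377.20605392,   0.        , 255.95127447],
       [  0.        , 377.20605392, 198.12576576],
       [  0.        ,   0.        ,   1.        ]]), 'k1': -0.07199871776392565, 'R': array([[-0.19671349,  0.98037304,  0.01313437],
       [ 0.84102701,  0.17560886, -0.51169826],
       [-0.50396168, -0.08961159, -0.85906483]]), 't': array([ 0.08303724, -0.4437213
[... 164 characters left out ...]
0.        ,   1.        ]]), 'k1': 0.0154885080970325, 'R': array([[-0.70924403, -0.70487177,  0.01134427],
       [-0.55022352,  0.54343314, -0.63398305],
       [ 0.4407119 , -0.45589057, -0.77326374]]), 't': array([0.44272013, 0.36455819, 1.39081435])}
wrist {'intrinsics': array([[306.7296801 ,   0.        , 254.3293498 ],
       [  0.        , 306.7296801 , 192.47676896],
       [  0.        ,   0.        ,   1.        ]]), 'k1': -0.047381735905824236, 'R': array([[ 3.23664279e-01,  9.46171921e-01, -3.61809680e-04],
       [ 9.06866190e-01, -3.10109550e-01,  2.85352028e-01],
       [ 2.69879876e-01, -9.26863714e-02, -9.58422709e-01]]), 't': array([-0.67538776, -0.03475987,  0.37907543])}
```

View pics/scene0.png

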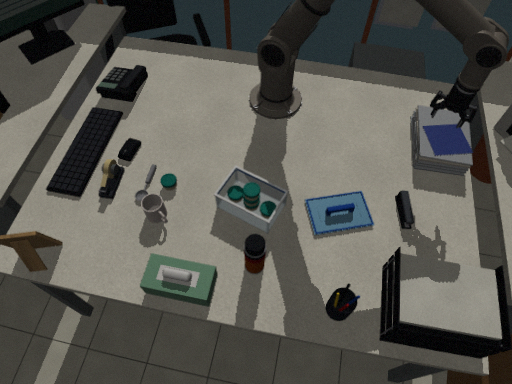

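View pics/side0.png

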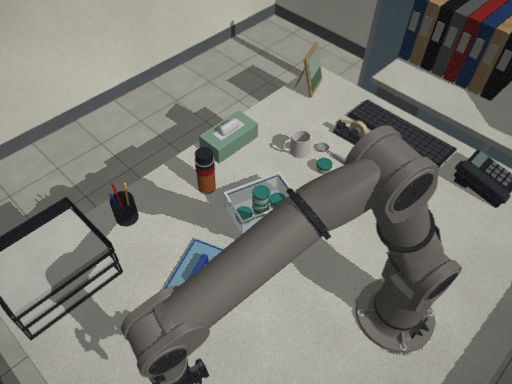

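View pics/wrist0.png

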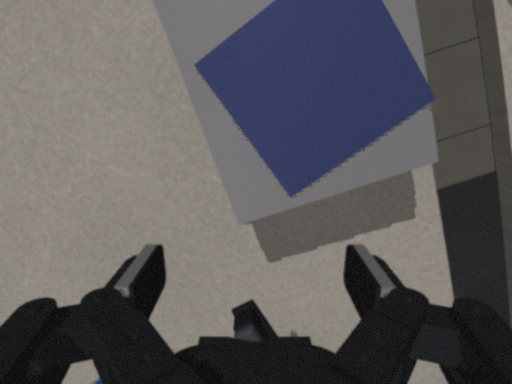

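Scene camera: the three-high pile is in the middle of the tub (~252,195). The lid is at ~(339,212) and the loose pot at ~(168,181). I'll zoom in to measure.

```bash
cat > h.py <<'E'
import numpy as np, cv2
from bench import readout, grab_frame, camera_model, r
def ray(m,uv):
    K=m["intrinsics"]; uv=np.atleast_2d(np.array(uv,float))
    p=cv2.undistortPoints(uv.reshape(-1,1,2),K,np.array([m["k1"],0,0,0.])).reshape(-1,2)
    d=np.c_[p,np.ones(len(p))]@m["R"]; c=-m["R"].T@m["t"]; return c,d
def at_z(m,uv,z):
    c,d=ray(m,uv); return c+d*((np.asarray(z)-c[2])/d[:,2])[:,None]
def proj(m,X):
    X=np.atleast_2d(np.array(X,float))
    rv=cv2.Rodrigues(m["R"])[0]
    return cv2.projectPoints(X,rv,m["t"],m["intrinsics"],np.array([m["k1"],0,0,0.]))[0].reshape(-1,2)
def save(img,name,box=None,k=1):
    if box: x0,y0,x1,y1=box; img=img[y0:y1,x0:x1]
    img=cv2.resize(img,None,fx=k,fy=k,interpolation=cv2.INTER_CUBIC)
    cv2.imwrite("pics/"+name,img[:,:,::-1])
E
python3 - <<'E'
import cv2
a=cv2.imread("pics/scene0.png")
def c(x0,y0,x1,y1,k,n): cv2.imwrite(f"pics/{n}",cv2.resize(a[y0:y1,x0:x1],None,fx=k,fy=k,interpolation=cv2.INTER_CUBIC))
c(205,160,305,235,8,"z_tub.png"); c(295,180,385,245,8,"z_lid.png"); c(125,155,205,215,8,"z_pot.png")
E
```

```text
(no output)
```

View pics/z_tub.png

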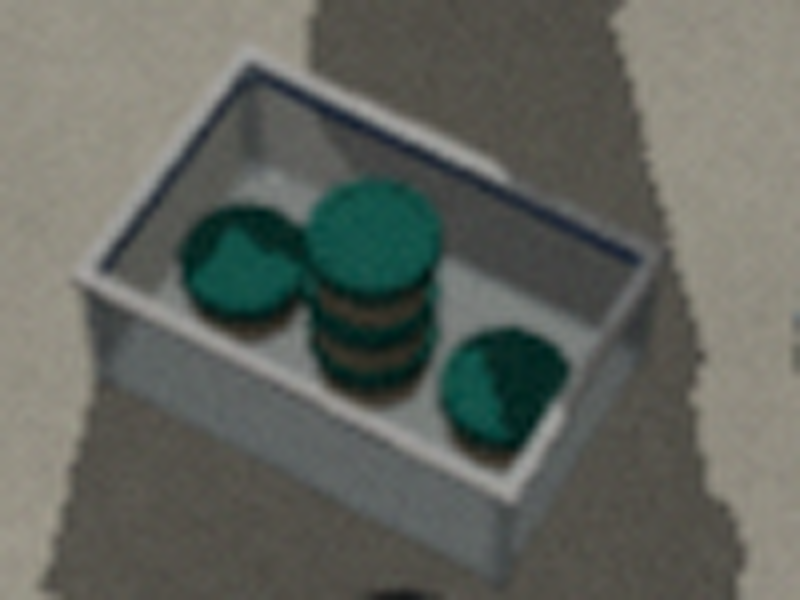

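View pics/z_lid.png

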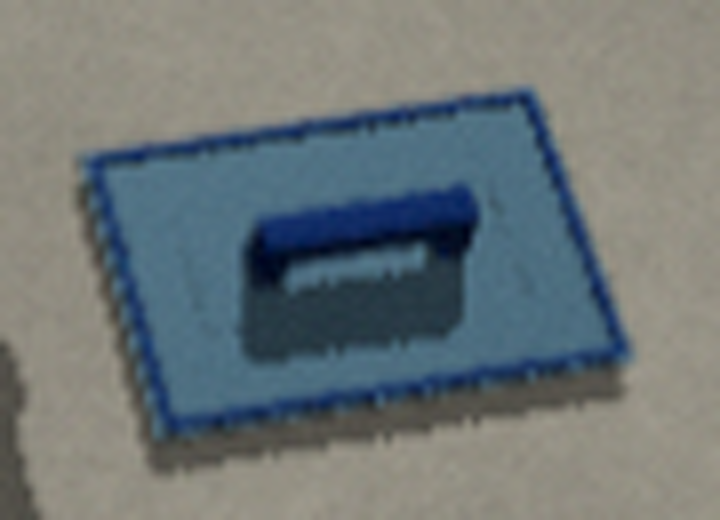

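View pics/z_pot.png

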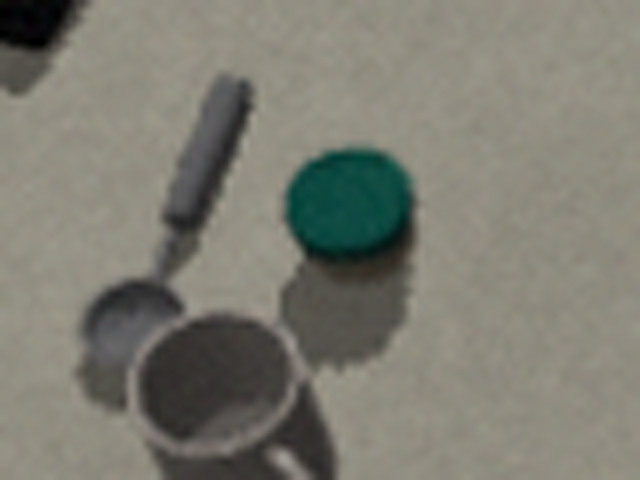

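```bash
python3 - <<'E'
from h import *
m=camera_model("scene")
def px(o,pts): return (np.array(pts,float)+.5)/8-.5+np.array(o)
T=at_z(m,px((205,160),[(248,50),(660,250),(512,500),(78,278)]),.094)
L=at_z(m,px((295,180),[(82,157),(538,90),(632,358),(162,438)]),.012)
for n,Q,s in (("tub",T,(.214,.138)),("lid",L,(.226,.150))):
    print(n,Q.round(4).tolist(),"c",Q.mean(0).round(4),"edges",np.linalg.norm(Q-np.roll(Q,-1,0),axis=1).round(3))
    v=(Q[1]-Q[0])+(Q[2]-Q[3]); print(" yaw of y axis vs world y (rad)",np.arctan2(-v[0],v[1]).round(4))
    w=(Q[3]-Q[0])+(Q[2]-Q[1]); print(" yaw x", np.arctan2(w[1],w[0]).round(4))
P=at_z(m,px((125,155),[(350,199)]),.038); print("f",P)
E_=at_z(m,px((205,160),[(374,236),(243,260),(503,383)]),np.array([.119,.043,.043])); print("e,piles",E_)
h=at_z(m,px((295,180),[(262,232),(474,210)]),.048);print("handle",h,h.mean(0))
# check f disc
a=np.linspace(0,2*np.pi,60)
img=grab_frame("scene").copy(); big=cv2.resize(img[155:235,125:305],None,fx=4,fy=4,interpolation=cv2.INTER_CUBIC)
def dr(c,z):
    q=proj(m,np.c_[c[0]+.03*np.cos(a),c[1]+.03*np.sin(a),np.full(60,z)])
    q=(q-np.array([125,155])+.5)*4-.5
    cv2.polylines(big,[q.round().astype(int)],True,(255,0,0),1)
dr(P[0],.038)
dr(E_[0],.119);dr(E_[1],.043);dr(E_[2],.043)
save(big,"ov.png")
E
```

```text
tub [[0.4584, -0.0703, 0.094], [0.5266, 0.1318, 0.094], [0.6616, 0.09, 0.094], [0.5931, -0.1157, 0.094]] c [0.5599 0.0089 0.094 ] edges [0.213 0.141 0.217 0.142]
 yaw of y axis vs world y (rad) -0.3234
 yaw x -0.3125
lid [[0.4975, 0.2015, 0.012], [0.4158, 0.4111, 0.012], [0.5516, 0.4615, 0.012], [0.6343, 0.2557, 0.012]] c [0.5248 0.3325 0.012 ] edges [0.225 0.145 0.222 0.147]
 yaw of y axis vs world y (rad) 0.3769
 yaw x 0.3663
f [[ 0.53277868 -0.31539703  0.038     ]]
e,piles [[ 0.56068962  0.00985409  0.119     ]
 [ 0.53893618 -0.05591025  0.043     ]
 [ 0.5783107   0.07284048  0.043     ]]
handle [[0.54190841 0.28452065 0.048     ]
 [0.51090737 0.37801701 0.048     ]] [0.52640789 0.33126883 0.048     ]
```

View pics/ov.png

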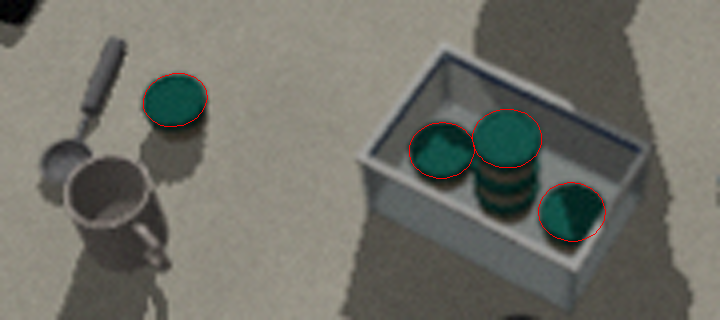

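Request:
{"name": "apply_moves", "arguments": {
  "deltas": [
    {"xyz": [0.017,-0.0315,0],"turn": -0.078},
    {"xyz": [0.017,-0.0315,0],"turn": -0.078},
    {"xyz": [0.017,-0.0315,0],"turn": -0.078},
    {"xyz": [0.017,-0.0315,0],"turn": -0.078},
    {"xyz": [0.017,-0.0315,0],"turn": -0.078},
    {"xyz": [0.017,-0.0315,0],"turn": -0.078},
    {"xyz": [0.017,-0.0315,0],"turn": -0.078},
    {"xyz": [0.017,-0.0315,0],"turn": -0.078},
    {"xyz": [0.017,-0.0315,0],"turn": -0.078},
    {"xyz": [0.017,-0.0315,0],"turn": -0.078},
    {"xyz": [0.017,-0.0315,0],"turn": -0.078},
    {"xyz": [0.017,-0.0315,0],"turn": -0.078}
  ],
  "claw": -1,
  "squeeze": 30
}}

```text
clock: 1.2
tcp_pos: [0.4224, 0.2591, 0.4048]
orientation: [-1.862, -2.53, -0.001]
contact_force: [0.1, 0.1, -0.6]
grip_width: 0.0856
```

Request:
{"name": "apply_moves", "arguments": {
  "deltas": [
    {"xyz": [0.017,-0.0315,0],"turn": -0.078},
    {"xyz": [0.017,-0.0315,0],"turn": -0.078},
    {"xyz": [0.017,-0.0315,0],"turn": -0.078},
    {"xyz": [0.017,-0.0315,0],"turn": -0.078},
    {"xyz": [0.017,-0.0315,0],"turn": -0.078},
    {"xyz": [0.017,-0.0315,0],"turn": -0.078},
    {"xyz": [0.017,-0.0315,0],"turn": -0.078},
    {"xyz": [0.017,-0.0315,0],"turn": -0.078},
    {"xyz": [0,0,0],"turn": 0},
    {"xyz": [0,0,0],"turn": 0}
  ]
}}

```text
clock: 2.03
tcp_pos: [0.5583, 0.0067, 0.4046]
orientation: [2.548, 1.836, -0.001]
contact_force: [-0.1, 0.8, -0.1]
grip_width: 0.085
```

```bash
cat >> h.py <<'E'
def st():
    o=readout.get_obs(); R=cv2.Rodrigues(np.array(o["orientation"]))[0]
    y=R[:,1]; print("t",round(o["clock"],2),"tcp",o["tcp_pos"].round(4),"jaw ang",np.arctan2(y[1],y[0]).round(4),"tilt",np.degrees(np.arccos(-R[2,2])).round(2),"F",np.round(o["contact_force"],1),"w",round(o["grip_width"],4),"j7",o["joints"][6].round(2))
    return o
E
python3 - <<'E'
from h import *
st(); m=camera_model("wrist"); im=grab_frame("wrist"); save(im,"w1.png"); np.save("w1.npy",m,allow_pickle=True)
save(im,"w1b.png",(80,0,430,262),2.2)
E
```

```text
t 2.03 tcp [0.5583 0.0067 0.4046] jaw ang -0.3222 tilt 0.06 F [-0.1  0.8 -0.1] w 0.085 j7 -0.24
```

View pics/w1.png

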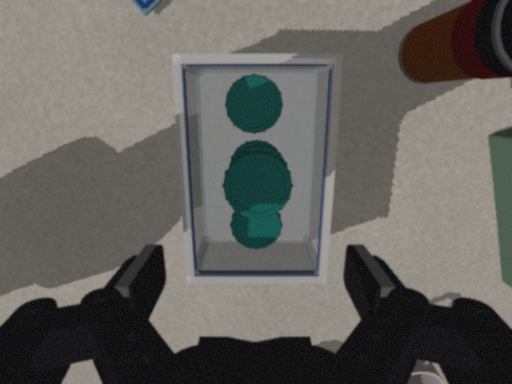

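The wrist view shows the tub's rim corners at (173,55), (341,55), (328,282) and (189,282). Pot e's top is at ~(257,183).

```bash
python3 - <<'E'
from h import *
m=np.load("w1.npy",allow_pickle=True).item()
T=at_z(m,[(173,55),(341,55),(328,282),(189,282)],.094)
print(T.round(4).tolist(),T.mean(0),np.linalg.norm(T-np.roll(T,-1,0),axis=1).round(3))
v=T[0]-T[3]+T[1]-T[2]; print("yaw",np.arctan2(-v[0],v[1])); w=T[1]-T[0]+T[2]-T[3]; print(np.arctan2(w[1],w[0]))
e=at_z(m,[(257.3,183)],.119)[0]; p=at_z(m,[(254,103),(257,224)],.043); print(e,p)
big=cv2.resize(cv2.imread("pics/w1.png")[40:300,150:360],None,fx=2.3,fy=2.3)[:,:,::-1].copy()
a=np.linspace(0,2*np.pi,60)
def dr(X): 
    q=((proj(m,X)-[150,40]+.5)*2.3-.5).round().astype(int); cv2.polylines(big,[q],True,(255,0,0),1)
for c,z in((e,.119),(p[0],.043),(p[1],.043)): dr(np.c_[c[0]+.03*np.cos(a),c[1]+.03*np.sin(a),np.full(60,z)])
c=T.mean(0);t=-.318; R=np.array([[np.cos(t),-np.sin(t)],[np.sin(t),np.cos(t)]])
q=np.array([(-.069,-.107),(.069,-.107),(.069,.107),(-.069,.107)])@R.T+c[:2]; dr(np.c_[q,np.full(4,.094)])
save(big,"ov1.png")
E
```

```text
[[0.5268, 0.1354, 0.094], [0.6622, 0.0901, 0.094], [0.5959, -0.1197, 0.094], [0.4575, -0.0733, 0.094]] [0.56058239 0.00812269 0.094     ] [0.143 0.22  0.146 0.22 ]
yaw -0.3134198955907736
-0.3229660720760926
[0.56114073 0.01221757 0.119     ] [[ 0.57926552  0.07559156  0.043     ]
 [ 0.53960376 -0.05372739  0.043     ]]
```

View pics/ov1.png

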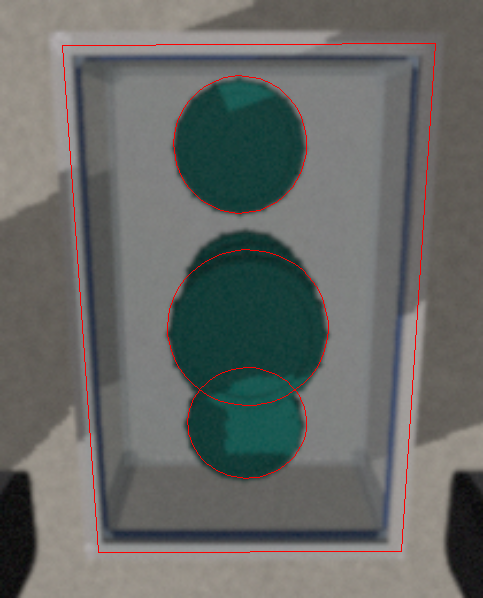

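Request:
{"name": "apply_moves", "arguments": {
  "deltas": [
    {"xyz": [0.0025,0.0043,-0.02],"turn": 0.004},
    {"xyz": [0,0,-0.03],"turn": 0},
    {"xyz": [0,0,-0.03],"turn": 0},
    {"xyz": [0,0,-0.03],"turn": 0},
    {"xyz": [0,0,-0.02],"turn": 0},
    {"xyz": [0,0,-0.01],"turn": 0},
    {"xyz": [0,0,-0.01],"turn": 0},
    {"xyz": [0,0,0],"turn": 0},
    {"xyz": [0,0,0],"turn": 0}
  ]
}}

```text
clock: 2.83
tcp_pos: [0.5607, 0.0136, 0.2552]
orientation: [2.541, 1.848, 0.001]
contact_force: [-0.4, 0.3, -0.2]
grip_width: 0.0853
```

```bash
python3 - <<'E'
from h import *
st(); save(grab_frame("wrist"),"w2.png"); 
E
```

```text
t 2.83 tcp [0.5607 0.0136 0.2552] jaw ang -0.3132 tilt 0.04 F [-0.4  0.3 -0.2] w 0.0853 j7 -0.11
```

View pics/w2.png

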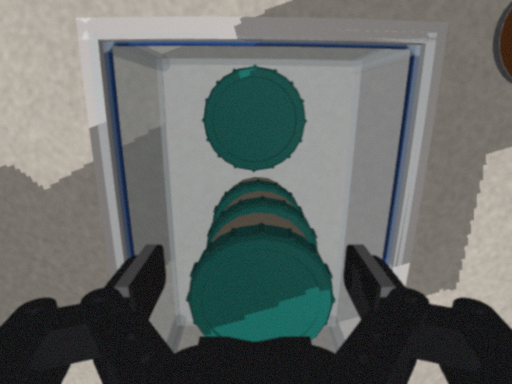

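Request:
{"name": "apply_moves", "arguments": {
  "deltas": [
    {"xyz": [0.0015,-0.003,0],"turn": 0},
    {"xyz": [0,0,0],"turn": 0}
  ]
}}

```text
clock: 3.05
tcp_pos: [0.5626, 0.0096, 0.2559]
orientation: [2.541, 1.845, 0.003]
contact_force: [0.6, -0.7, 0.2]
grip_width: 0.0854
```

Request:
{"name": "apply_moves", "arguments": {
  "deltas": [
    {"xyz": [0,0,0],"turn": 0},
    {"xyz": [0,0,0],"turn": 0},
    {"xyz": [0,0,0],"turn": 0},
    {"xyz": [0,0,0],"turn": 0},
    {"xyz": [0,0,0],"turn": 0},
    {"xyz": [0,0,0],"turn": 0}
  ],
  "claw": 1,
  "squeeze": 35
}}

```text
clock: 3.55
tcp_pos: [0.5622, 0.0101, 0.2553]
orientation: [2.542, 1.846, 0.001]
contact_force: [-0.7, 0.3, 5.7]
grip_width: 0.0589
```

```bash
python3 - <<'E'
from h import *
st(); save(grab_frame("wrist"),"w3.png"); 
E
```

```text
t 3.55 tcp [0.5622 0.0101 0.2553] jaw ang -0.3142 tilt 0.05 F [-0.7  0.3  5.7] w 0.0589 j7 -0.11
```

View pics/w3.png

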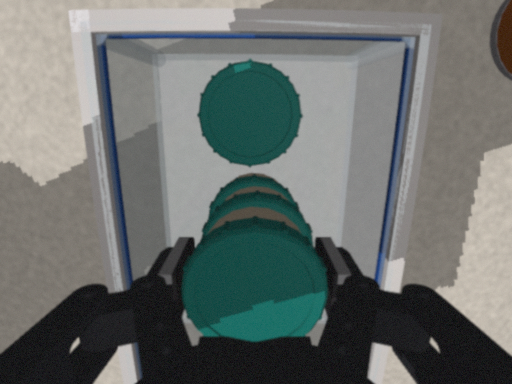

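Request:
{"name": "apply_moves", "arguments": {
  "deltas": [
    {"xyz": [0,0,0.005],"turn": 0},
    {"xyz": [0,0,0.015],"turn": 0},
    {"xyz": [0,0,0.02],"turn": 0},
    {"xyz": [0,0,0],"turn": 0},
    {"xyz": [0,0,0],"turn": 0}
  ]
}}

```text
clock: 4.02
tcp_pos: [0.5622, 0.0102, 0.2954]
orientation: [2.541, 1.847, 0.003]
contact_force: [-0.1, 0.6, -1.4]
grip_width: 0.0591
```

```bash
python3 - <<'E'
from h import *
st(); m=camera_model("wrist");np.save("w4.npy",m,allow_pickle=True); save(grab_frame("wrist"),"w4.png"); 
E
```

```text
t 4.02 tcp [0.5622 0.0102 0.2954] jaw ang -0.3139 tilt 0.11 F [-0.1  0.6 -1.4] w 0.0591 j7 -0.14
```

View pics/w4.png

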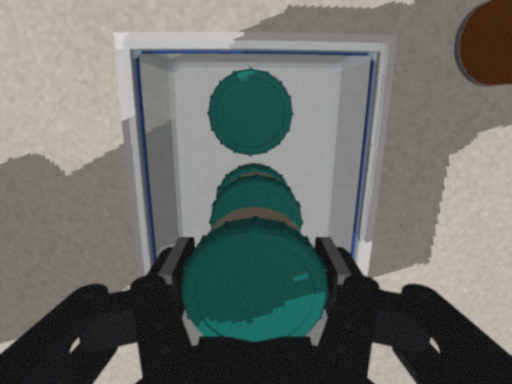

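The pot is held level and centred at pixel x~255. The far pot's top is at ~(250,112).

```bash
python3 - <<'E'
from h import *
m=np.load("w4.npy",allow_pickle=True).item()
print(at_z(m,[(250.5,112)],.043))
a=np.linspace(0,2*np.pi,200)
u=np.array([.313,.95])
for z in(.155,.159,.163):
  for o in(-.003,0,.003,.006):
    c=np.array([.5622,.0102])+o*u
    q=proj(m,np.c_[c[0]+.03*np.cos(a),c[1]+.03*np.sin(a),np.full(200,z)]); print(z,o,q.min(0).round(1),q.max(0).round(1))
E
```

```text
[[0.57914857 0.07520976 0.043     ]]
0.155 -0.003 [185.6 228. ] [329.7 351.7]
0.155 0 [185.1 220.8] [330.3 346.4]
0.155 0.003 [184.6 213.5] [330.9 341. ]
0.155 0.006 [184.1 206. ] [331.5 335.5]
0.159 -0.003 [183.5 232.3] [332.  358.7]
0.159 0 [183.  224.8] [332.6 353.3]
0.159 0.003 [182.4 217.3] [333.3 347.8]
0.159 0.006 [181.9 209.6] [333.9 342.2]
0.163 -0.003 [181.3 236.8] [334.5 366.2]
0.163 0 [180.7 229.1] [335.1 360.7]
0.163 0.003 [180.1 221.3] [335.8 355.1]
0.163 0.006 [179.6 213.4] [336.5 349.4]
```

Request:
{"name": "apply_moves", "arguments": {
  "deltas": [
    {"xyz": [0.003,0.0125,0],"turn": 0},
    {"xyz": [0.005,0.02,0],"turn": 0},
    {"xyz": [0.005,0.02,-0.01],"turn": 0},
    {"xyz": [0.003,0.01,-0.02],"turn": 0},
    {"xyz": [0,0,-0.02],"turn": 0},
    {"xyz": [0,0,-0.01],"turn": 0},
    {"xyz": [0,0,-0.005],"turn": 0},
    {"xyz": [0,0,0],"turn": 0},
    {"xyz": [0,0,0],"turn": 0}
  ]
}}

```text
clock: 4.82
tcp_pos: [0.5781, 0.0723, 0.2297]
orientation: [2.542, 1.846, -0.001]
contact_force: [0.0, -0.7, -1.1]
grip_width: 0.0592
```

```bash
python3 - <<'E'
from h import *
st(); m=camera_model("wrist");np.save("w4.npy",m,allow_pickle=True); save(grab_frame("wrist"),"w5.png"); save(grab_frame("side"),"s5.png",(200,160,320,250),6) 
E
```

```text
t 4.82 tcp [0.5781 0.0723 0.2297] jaw ang -0.3149 tilt 0.03 F [ 0.  -0.7 -1.1] w 0.0592 j7 -0.19
```

View pics/w5.png

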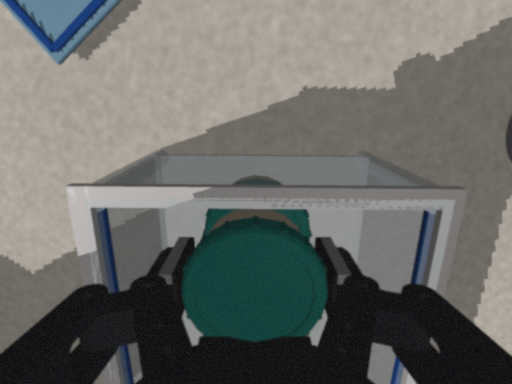

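View pics/s5.png

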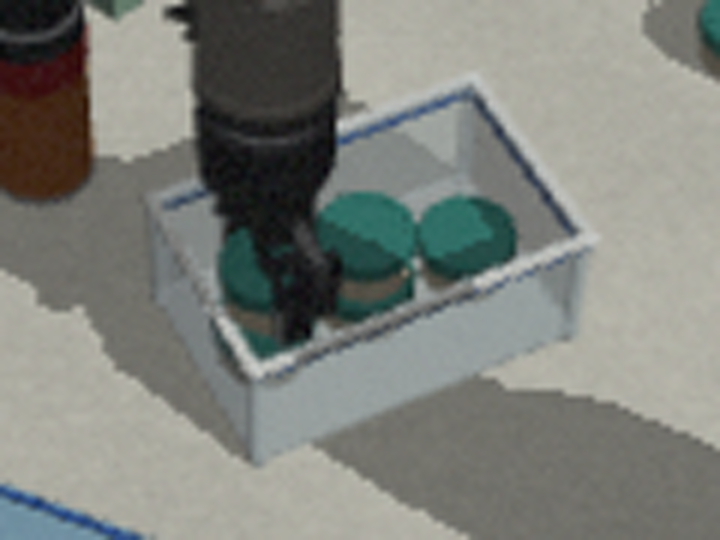

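Request:
{"name": "apply_moves", "arguments": {
  "deltas": [
    {"xyz": [0,0,-0.004],"turn": 0},
    {"xyz": [0,0,-0.004],"turn": 0},
    {"xyz": [0,0,0],"turn": 0},
    {"xyz": [0,0,0],"turn": 0}
  ]
}}

```text
clock: 5.25
tcp_pos: [0.5778, 0.0726, 0.2216]
orientation: [-2.541, -1.847, 0.0]
contact_force: [-0.2, 0.6, -0.9]
grip_width: 0.0596
```

Request:
{"name": "apply_moves", "arguments": {
  "deltas": [
    {"xyz": [0,0,-0.0015],"turn": 0},
    {"xyz": [0,0,-0.0015],"turn": 0},
    {"xyz": [0,0,0],"turn": 0}
  ]
}}

```text
clock: 5.5
tcp_pos: [0.5779, 0.0727, 0.2185]
orientation: [-2.541, -1.847, 0.0]
contact_force: [0.5, 0.2, -0.5]
grip_width: 0.0592
```

Request:
{"name": "apply_moves", "arguments": {
  "deltas": [
    {"xyz": [0,0,-0.0015],"turn": 0},
    {"xyz": [0,0,0],"turn": 0}
  ]
}}

```text
clock: 5.67
tcp_pos: [0.5781, 0.0726, 0.2174]
orientation: [-2.542, -1.847, -0.0]
contact_force: [-0.3, 0.1, 1.3]
grip_width: 0.059
```

Request:
{"name": "apply_moves", "arguments": {
  "deltas": [
    {"xyz": [0,0,-0.0015],"turn": 0},
    {"xyz": [0,0,0],"turn": 0}
  ]
}}

```text
clock: 5.83
tcp_pos: [0.5781, 0.0724, 0.2173]
orientation: [-2.541, -1.846, -0.001]
contact_force: [-5.6, 0.2, 15.7]
grip_width: 0.0594
```

Request:
{"name": "apply_moves", "arguments": {
  "deltas": [
    {"xyz": [0,0,0.0015],"turn": 0}
  ]
}}

```text
clock: 5.92
tcp_pos: [0.5781, 0.0726, 0.2179]
orientation: [-2.542, -1.846, -0.001]
contact_force: [0.4, -0.1, -1.5]
grip_width: 0.0594
```

Request:
{"name": "apply_moves", "arguments": {
  "deltas": [
    {"xyz": [0,0,0],"turn": 0},
    {"xyz": [0,0,0],"turn": 0},
    {"xyz": [0,0,0],"turn": 0},
    {"xyz": [0,0,0],"turn": 0},
    {"xyz": [0,0,0.005],"turn": 0},
    {"xyz": [0,0,0.01],"turn": 0},
    {"xyz": [0,0,0.02],"turn": 0},
    {"xyz": [0,0,0.03],"turn": 0},
    {"xyz": [0,0,0.04],"turn": 0},
    {"xyz": [0,0,0.04],"turn": 0},
    {"xyz": [0,0,0.03],"turn": 0}
  ],
  "claw": -0.75
}}

```text
clock: 6.83
tcp_pos: [0.5782, 0.0721, 0.3963]
orientation: [2.541, 1.845, 0.005]
contact_force: [0.5, 0.3, -0.7]
grip_width: 0.0751
```

```bash
python3 - <<'E'
from h import *
st(); m=camera_model("wrist");np.save("w6.npy",m,allow_pickle=True); save(grab_frame("wrist"),"w6.png")
E
```

```text
t 6.83 tcp [0.5782 0.0721 0.3963] jaw ang -0.3149 tilt 0.18 F [ 0.5  0.3 -0.7] w 0.0751 j7 -0.32
```

View pics/w6.png

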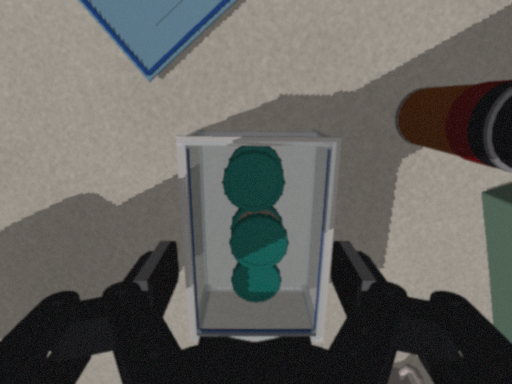

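e is standing on the far pile (top at ~(253,178)) and the middle pile is two high. Next is the loose pot.

Request:
{"name": "apply_moves", "arguments": {
  "deltas": [
    {"xyz": [-0.004,-0.038,0],"turn": 0},
    {"xyz": [-0.0045,-0.039,0],"turn": 0},
    {"xyz": [-0.0045,-0.039,0],"turn": 0},
    {"xyz": [-0.0045,-0.039,0],"turn": 0},
    {"xyz": [-0.0045,-0.039,0],"turn": 0},
    {"xyz": [-0.0045,-0.039,0],"turn": 0},
    {"xyz": [-0.0045,-0.039,0],"turn": 0},
    {"xyz": [-0.0045,-0.039,0],"turn": 0},
    {"xyz": [-0.0045,-0.039,0],"turn": 0},
    {"xyz": [-0.005,-0.038,0],"turn": 0},
    {"xyz": [0,0,0],"turn": 0},
    {"xyz": [0,0,0],"turn": 0}
  ],
  "claw": -1
}}

```text
clock: 7.88
tcp_pos: [0.5313, -0.3184, 0.3929]
orientation: [2.546, 1.838, -0.001]
contact_force: [1.0, 0.8, 0.6]
grip_width: 0.0854
```

```bash
python3 - <<'E'
from h import *
st(); m=camera_model("wrist");np.save("w7.npy",m,allow_pickle=True); save(grab_frame("wrist"),"w7.png")
a=np.linspace(0,2*np.pi,100)
q=proj(m,np.c_[.533+.03*np.cos(a),-.3155+.03*np.sin(a),np.full(100,.038)]);print(q.min(0),q.max(0))
E
```

```text
t 7.88 tcp [ 0.5313 -0.3184  0.3929] jaw ang -0.32 tilt 0.09 F [1.  0.8 0.6] w 0.0854 j7 0.41
[228.62754116 141.03369046] [284.27954887 195.56568753]
```

View pics/w7.png

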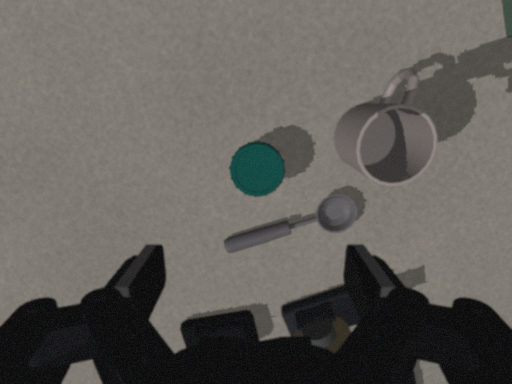

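Pot f matches the prediction within 1 px, with its centre at ~(257,168).

Request:
{"name": "apply_moves", "arguments": {
  "deltas": [
    {"xyz": [0.0022,0.0024,-0.02],"turn": 0},
    {"xyz": [0,0,-0.04],"turn": 0},
    {"xyz": [0,0,-0.04],"turn": 0},
    {"xyz": [0,0,-0.04],"turn": 0},
    {"xyz": [0,0,-0.035],"turn": 0},
    {"xyz": [0,0,-0.02],"turn": 0},
    {"xyz": [0,0,-0.01],"turn": 0},
    {"xyz": [0,0,-0.005],"turn": 0},
    {"xyz": [0,0,0],"turn": 0},
    {"xyz": [0,0,0],"turn": 0}
  ]
}}

```text
clock: 8.77
tcp_pos: [0.536, -0.3128, 0.1836]
orientation: [2.539, 1.847, 0.002]
contact_force: [0.1, -0.6, 1.2]
grip_width: 0.0854
```

```bash
python3 - <<'E'
from h import *
st(); m=camera_model("wrist");np.save("w8.npy",m,allow_pickle=True); save(grab_frame("wrist"),"w8.png")
E
```

```text
t 8.77 tcp [ 0.536  -0.3128  0.1836] jaw ang -0.3132 tilt 0.12 F [ 0.1 -0.6  1.2] w 0.0854 j7 0.55
```

View pics/w8.png

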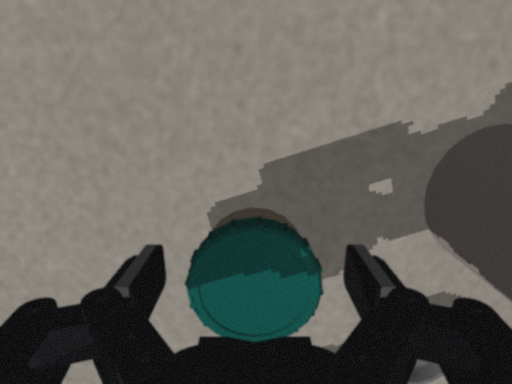

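Request:
{"name": "apply_moves", "arguments": {
  "deltas": [
    {"xyz": [-0.001,-0.002,-0.002],"turn": 0},
    {"xyz": [0,0,0],"turn": 0}
  ]
}}

```text
clock: 8.98
tcp_pos: [0.5343, -0.3155, 0.1813]
orientation: [2.54, 1.845, 0.001]
contact_force: [0.3, -0.3, 0.6]
grip_width: 0.0853
```

Request:
{"name": "apply_moves", "arguments": {
  "deltas": [
    {"xyz": [0,0,0],"turn": 0},
    {"xyz": [0,0,0],"turn": 0},
    {"xyz": [0,0,0],"turn": 0},
    {"xyz": [0,0,0],"turn": 0},
    {"xyz": [0,0,0],"turn": 0},
    {"xyz": [0,0,0],"turn": 0}
  ],
  "claw": 1
}}

```text
clock: 9.48
tcp_pos: [0.5344, -0.3152, 0.1809]
orientation: [2.541, 1.846, 0.001]
contact_force: [-0.3, 0.9, 5.8]
grip_width: 0.0588
```

Request:
{"name": "apply_moves", "arguments": {
  "deltas": [
    {"xyz": [0,0,0.005],"turn": 0},
    {"xyz": [0,0,0.02],"turn": 0},
    {"xyz": [0,0,0.035],"turn": 0},
    {"xyz": [0,0,0.04],"turn": 0},
    {"xyz": [0,0,0.03],"turn": 0},
    {"xyz": [0,0,0.015],"turn": 0},
    {"xyz": [0,0,0],"turn": 0}
  ]
}}

```text
clock: 10.07
tcp_pos: [0.5349, -0.316, 0.3295]
orientation: [2.537, 1.843, 0.006]
contact_force: [-0.9, 0.3, -1.5]
grip_width: 0.059
```

```bash
python3 - <<'E'
from h import *
st(); m=camera_model("wrist");np.save("w9.npy",m,allow_pickle=True); save(grab_frame("wrist"),"w9.png")
E
```

```text
t 10.07 tcp [ 0.5349 -0.316   0.3295] jaw ang -0.3144 tilt 0.4 F [-0.9  0.3 -1.5] w 0.059 j7 0.45
```

View pics/w9.png

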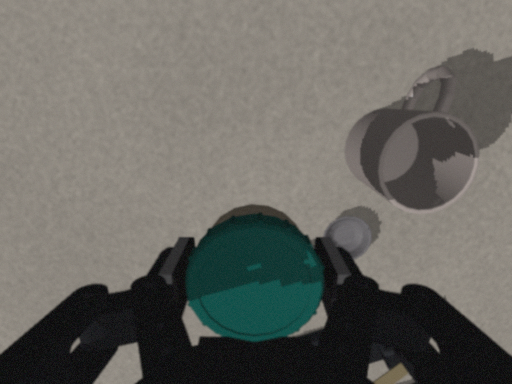

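```bash
python3 - <<'E'
from h import *
m=np.load("w9.npy",allow_pickle=True).item()
a=np.linspace(0,2*np.pi,200);u=np.array([.313,.95])
for z in(.184,.187):
  for o in(-.004,-.002,0,.002,.004):
    c=np.array([.5349,-.316])+o*u
    q=proj(m,np.c_[c[0]+.03*np.cos(a),c[1]+.03*np.sin(a),np.full(200,z)]); print(z,o,q.min(0).round(1),q.max(0).round(1))
E
```

```text
0.184 -0.004 [186.3 224.9] [325.  344.6]
0.184 -0.002 [186.  220.3] [325.3 341.2]
0.184 0 [185.6 215.6] [325.7 337.7]
0.184 0.002 [185.3 210.9] [326.  334.2]
0.184 0.004 [185.  206.1] [326.4 330.6]
0.187 -0.004 [184.8 227.9] [326.6 349.5]
0.187 -0.002 [184.5 223.1] [326.9 346. ]
0.187 0 [184.2 218.4] [327.3 342.5]
0.187 0.002 [183.8 213.6] [327.7 339. ]
0.187 0.004 [183.5 208.7] [328.  335.4]
```

Request:
{"name": "apply_moves", "arguments": {
  "deltas": [
    {"xyz": [0.0005,0.02,0],"turn": 0},
    {"xyz": [0.0005,0.035,0],"turn": 0},
    {"xyz": [0.0005,0.04,0],"turn": 0},
    {"xyz": [0.0005,0.04,0],"turn": 0},
    {"xyz": [0.0005,0.04,0],"turn": 0},
    {"xyz": [0.0005,0.04,0],"turn": 0},
    {"xyz": [0.0005,0.03,0],"turn": 0},
    {"xyz": [0.0005,0.0155,0],"turn": 0},
    {"xyz": [0,0,0],"turn": 0},
    {"xyz": [0,0,-0.02],"turn": 0},
    {"xyz": [0,0,-0.01],"turn": 0},
    {"xyz": [0,0,0],"turn": 0}
  ]
}}

```text
clock: 11.12
tcp_pos: [0.5366, -0.0549, 0.2923]
orientation: [-2.54, -1.844, 0.008]
contact_force: [-0.2, 0.9, -0.7]
grip_width: 0.0592
```

```bash
python3 - <<'E'
from h import *
st(); m=camera_model("wrist");np.save("w10.npy",m,allow_pickle=True); save(grab_frame("wrist"),"w10.png");save(grab_frame("scene"),"s10.png",(205,150,305,225),8)
E
```

```text
t 11.12 tcp [ 0.5366 -0.0549  0.2923] jaw ang -0.3151 tilt 0.35 F [-0.2  0.9 -0.7] w 0.0592 j7 0.01
```

View pics/w10.png

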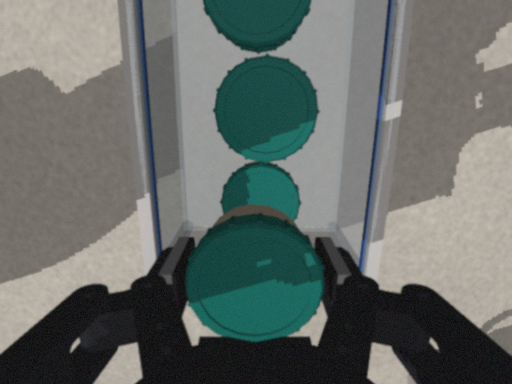

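View pics/s10.png

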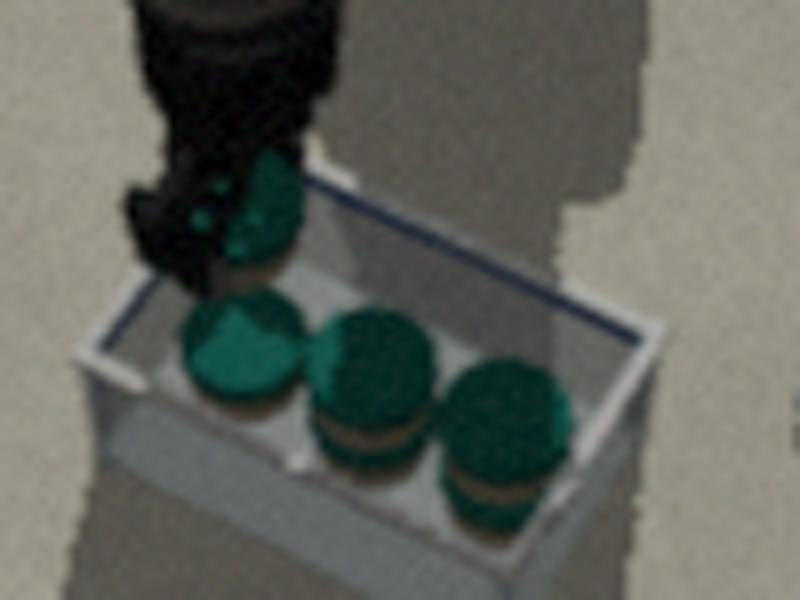

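```bash
python3 - <<'E'
from h import *
m=np.load("w10.npy",allow_pickle=True).item()
a=np.linspace(0,2*np.pi,200)
for c in((.5393,-.0545),(.5393,-.057),(.5405,-.0545)):
    q=proj(m,np.c_[c[0]+.03*np.cos(a),c[1]+.03*np.sin(a),np.full(200,.043)]); print(c,q.min(0).round(1),q.max(0).round(1))
for c in((.5366,-.0549),(.537,-.054)):
    q=proj(m,np.c_[c[0]+.03*np.cos(a),c[1]+.03*np.sin(a),np.full(200,.1493)]); print(c,q.min(0).round(1),q.max(0).round(1))
E
```

```text
(0.5393, -0.0545) [221.7 161.8] [301.8 237.9]
(0.5393, -0.057) [222.8 165.1] [302.7 240.7]
(0.5405, -0.0545) [223.2 161.3] [303.3 237.5]
(0.5366, -0.0549) [188.8 217.1] [331.5 340.9]
(0.537, -0.054) [188.9 214.7] [332.  339.2]
```

Request:
{"name": "apply_moves", "arguments": {
  "deltas": [
    {"xyz": [0.0033,-0.001,0],"turn": 0},
    {"xyz": [0,0,-0.015],"turn": 0},
    {"xyz": [0,0,-0.02],"turn": 0},
    {"xyz": [0,0,-0.015],"turn": 0},
    {"xyz": [0,0,-0.008],"turn": 0},
    {"xyz": [0,0,0],"turn": 0},
    {"xyz": [0,0,0],"turn": 0}
  ]
}}

```text
clock: 11.8
tcp_pos: [0.5418, -0.0559, 0.2376]
orientation: [2.542, 1.846, 0.0]
contact_force: [0.2, 0.8, -0.8]
grip_width: 0.059
```

Request:
{"name": "apply_moves", "arguments": {
  "deltas": [
    {"xyz": [0,0,-0.003],"turn": 0},
    {"xyz": [0,0,-0.0015],"turn": 0},
    {"xyz": [0,0,0],"turn": 0}
  ]
}}

```text
clock: 12.05
tcp_pos: [0.5417, -0.0555, 0.2331]
orientation: [2.541, 1.847, 0.001]
contact_force: [-0.3, -0.5, -0.7]
grip_width: 0.0589
```

Request:
{"name": "apply_moves", "arguments": {
  "deltas": [
    {"xyz": [-0.0015,0.0005,-0.002],"turn": 0},
    {"xyz": [0,0,-0.002],"turn": 0},
    {"xyz": [0,0,-0.002],"turn": 0},
    {"xyz": [0,0,0],"turn": 0}
  ]
}}

```text
clock: 12.38
tcp_pos: [0.5398, -0.0548, 0.2263]
orientation: [-2.541, -1.847, 0.001]
contact_force: [-0.3, 0.1, -1.3]
grip_width: 0.0591
```

Request:
{"name": "apply_moves", "arguments": {
  "deltas": [
    {"xyz": [0,0,-0.0015],"turn": 0},
    {"xyz": [0,0,0],"turn": 0}
  ]
}}

```text
clock: 12.55
tcp_pos: [0.5399, -0.0549, 0.225]
orientation: [-2.541, -1.847, 0.0]
contact_force: [-0.6, 1.0, -1.1]
grip_width: 0.0592
```

Request:
{"name": "apply_moves", "arguments": {
  "deltas": [
    {"xyz": [0,0,-0.0015],"turn": 0},
    {"xyz": [0,0,0],"turn": 0}
  ]
}}

```text
clock: 12.72
tcp_pos: [0.5401, -0.055, 0.2239]
orientation: [-2.542, -1.847, -0.001]
contact_force: [-1.5, -0.1, 1.5]
grip_width: 0.0596
```

Contact came at 0.224, as predicted. I'll release and rise.

Request:
{"name": "apply_moves", "arguments": {
  "deltas": [
    {"xyz": [0,0,0],"turn": 0},
    {"xyz": [0,0,0],"turn": 0},
    {"xyz": [0,0,0],"turn": 0},
    {"xyz": [0,0,0],"turn": 0},
    {"xyz": [0,0,0.005],"turn": 0},
    {"xyz": [0,0,0.01],"turn": 0},
    {"xyz": [0,0,0.02],"turn": 0},
    {"xyz": [0,0,0.03],"turn": 0},
    {"xyz": [0,0,0.04],"turn": 0},
    {"xyz": [0,0,0.04],"turn": 0},
    {"xyz": [0,0,0.04],"turn": 0},
    {"xyz": [0,0,0],"turn": 0}
  ],
  "claw": -0.75
}}

```text
clock: 13.72
tcp_pos: [0.5419, -0.0566, 0.417]
orientation: [2.538, 1.841, 0.018]
contact_force: [1.5, -1.5, 0.6]
grip_width: 0.0747
```

```bash
python3 - <<'E'
from h import *
st(); m=camera_model("wrist");np.save("w11.npy",m,allow_pickle=True); save(grab_frame("wrist"),"w11.png")
E
```

```text
t 13.72 tcp [ 0.5419 -0.0566  0.417 ] jaw ang -0.3155 tilt 0.74 F [ 1.5 -1.5  0.6] w 0.0747 j7 -0.1
```

View pics/w11.png

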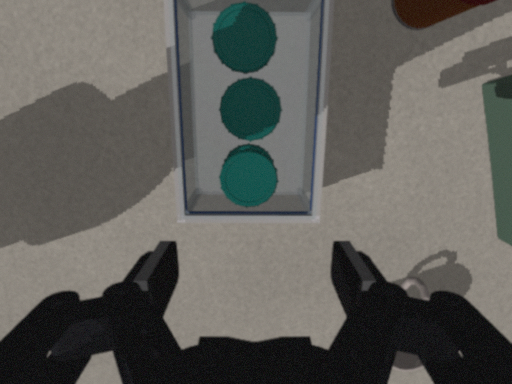

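All three piles are now two high. Next, the lid.

Request:
{"name": "apply_moves", "arguments": {
  "deltas": [
    {"xyz": [-0.0016,0.039,0],"turn": 0.0685},
    {"xyz": [-0.0016,0.039,0],"turn": 0.0685},
    {"xyz": [-0.0016,0.039,0],"turn": 0.0685},
    {"xyz": [-0.0016,0.039,0],"turn": 0.0685},
    {"xyz": [-0.0016,0.039,0],"turn": 0.0685},
    {"xyz": [-0.0016,0.039,0],"turn": 0.0685},
    {"xyz": [-0.0016,0.039,0],"turn": 0.0685},
    {"xyz": [-0.0016,0.039,0],"turn": 0.0685},
    {"xyz": [-0.0016,0.039,0],"turn": 0.0685},
    {"xyz": [-0.0016,0.037,0],"turn": 0.0685},
    {"xyz": [0,0,0],"turn": 0},
    {"xyz": [0,0,0],"turn": 0}
  ]
}}

```text
clock: 14.77
tcp_pos: [0.5227, 0.3357, 0.4078]
orientation: [-1.767, -2.596, 0.002]
contact_force: [-0.5, -1.3, 0.2]
grip_width: 0.0747
```

```bash
python3 - <<'E'
from h import *
st(); m=camera_model("wrist");np.save("w12.npy",m,allow_pickle=True); save(grab_frame("wrist"),"w12.png")
E
```

```text
t 14.77 tcp [0.5227 0.3357 0.4078] jaw ang 0.3756 tilt 0.1 F [-0.5 -1.3  0.2] w 0.0747 j7 -0.13
```

View pics/w12.png

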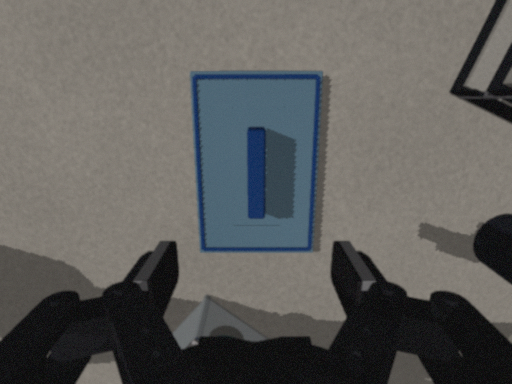

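```bash
python3 - <<'E'
from h import *
m=np.load("w12.npy",allow_pickle=True).item()
T=at_z(m,[(191,72),(323,72),(312,251),(201,251)],.012)
print(T.round(4).tolist(),T.mean(0).round(4),np.linalg.norm(T-np.roll(T,-1,0),axis=1).round(3))
v=T[0]-T[3]+T[1]-T[2]; print("yaw",np.arctan2(-v[0],v[1])); w=T[1]-T[0]+T[2]-T[3]; print(np.arctan2(w[1],w[0]))
im=cv2.imread("pics/w12.png").astype(int)[:,:,::-1]
M=((im[:,:,2]-im[:,:,0])>60)&(im[:,:,0]<40); M=M[:].astype(np.uint8); M[:100]=0;M[235:]=0;M[:,:225]=0;M[:,290:]=0
n,l,s,c=cv2.connectedComponentsWithStats(M); i=1+s[1:,4].argmax(); print(s[i],c[i])
ys,xs=np.where(l==i); 
# rows: centre line
P=np.array([(xs[ys==y].mean(),y) for y in range(ys.min()+8,ys.max()-8)])
W=at_z(m,P,.048); k=np.polyfit(W[:,1],W[:,0],1); print("handle yaw",np.arctan2(-k[0],1))
H=at_z(m,[(xs.min()+9,ys.min()-.5),((P[-1,0]),ys.max()+.5)],.048);print(H,H.mean(0),np.linalg.norm(H[0]-H[1]))
for t in (P[:3].mean(0),P[-3:].mean(0)): print(t)
E
```

```text
[[0.4164, 0.4088, 0.012], [0.5541, 0.463, 0.012], [0.6344, 0.2565, 0.012], [0.498, 0.2028, 0.012]] [0.5257 0.3328 0.012 ] [0.148 0.222 0.147 0.222]
yaw 0.37417560017796336
0.3751653578248517
[ 248  130   16   88 1324] [255.33836858 172.60876133]
handle yaw 0.37547995023096997
[[0.50738347 0.37923294 0.048     ]
 [0.54184122 0.28602687 0.048     ]] [0.52461234 0.3326299  0.048     ] 0.09937155556955685
[255.5 139. ]
[255.33333333 207.        ]
```

Request:
{"name": "apply_moves", "arguments": {
  "deltas": [
    {"xyz": [0.0025,-0.003,-0.02],"turn": 0},
    {"xyz": [0,0,-0.035],"turn": 0},
    {"xyz": [0,0,-0.04],"turn": 0},
    {"xyz": [0,0,-0.04],"turn": 0},
    {"xyz": [0,0,-0.035],"turn": 0},
    {"xyz": [0,0,-0.02],"turn": 0},
    {"xyz": [0,0,-0.01],"turn": 0},
    {"xyz": [0,0,0],"turn": 0},
    {"xyz": [0,0,0],"turn": 0}
  ]
}}

```text
clock: 15.57
tcp_pos: [0.5272, 0.329, 0.2095]
orientation: [1.776, 2.591, 0.0]
contact_force: [0.2, 0.3, 0.8]
grip_width: 0.0746
```

```bash
python3 - <<'E'
from h import *
st(); m=camera_model("wrist");np.save("w13.npy",m,allow_pickle=True); save(grab_frame("wrist"),"w13.png")
E
```

```text
t 15.57 tcp [0.5272 0.329  0.2095] jaw ang 0.3691 tilt 0.05 F [0.2 0.3 0.8] w 0.0746 j7 -0.03
```

View pics/w13.png

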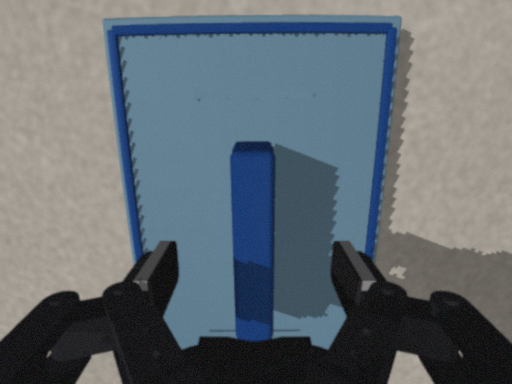

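Request:
{"name": "apply_moves", "arguments": {
  "deltas": [
    {"xyz": [-0.0018,0.0035,-0.008],"turn": 0.006},
    {"xyz": [0,0,-0.007],"turn": 0},
    {"xyz": [0,0,0],"turn": 0},
    {"xyz": [0,0,0],"turn": 0}
  ]
}}

```text
clock: 15.95
tcp_pos: [0.5244, 0.3337, 0.1936]
orientation: [-1.765, -2.598, 0.001]
contact_force: [-0.0, -0.0, -0.8]
grip_width: 0.0751
```

Request:
{"name": "apply_moves", "arguments": {
  "deltas": [
    {"xyz": [0,0,0],"turn": 0},
    {"xyz": [0,0,0],"turn": 0},
    {"xyz": [0,0,0],"turn": 0},
    {"xyz": [0,0,0],"turn": 0},
    {"xyz": [0,0,0],"turn": 0},
    {"xyz": [0,0,0],"turn": 0},
    {"xyz": [0,0,0],"turn": 0},
    {"xyz": [0,0,0],"turn": 0},
    {"xyz": [0,0,0],"turn": 0},
    {"xyz": [0,0,0],"turn": 0}
  ],
  "claw": 1,
  "squeeze": 60
}}

```text
clock: 16.78
tcp_pos: [0.5248, 0.3335, 0.194]
orientation: [1.766, 2.598, 0.001]
contact_force: [-1.8, -0.8, 6.2]
grip_width: 0.0192
```

```bash
python3 - <<'E'
from h import *
st(); m=camera_model("wrist");np.save("w14.npy",m,allow_pickle=True); save(grab_frame("wrist"),"w14.png")
E
```

```text
t 16.78 tcp [0.5248 0.3335 0.194 ] jaw ang 0.3769 tilt 0.02 F [-1.8 -0.8  6.2] w 0.0192 j7 -0.03
```

View pics/w14.png

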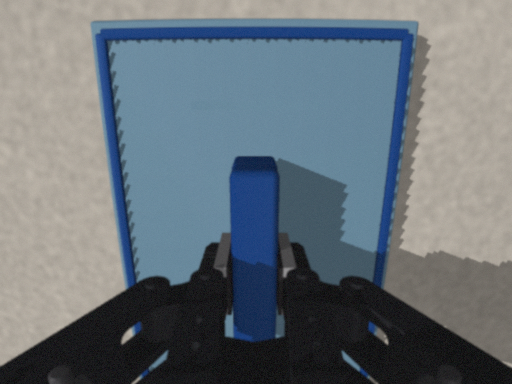

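Request:
{"name": "apply_moves", "arguments": {
  "deltas": [
    {"xyz": [0,0,0.005],"turn": 0},
    {"xyz": [0,0,0.015],"turn": 0},
    {"xyz": [0,0,0.03],"turn": 0},
    {"xyz": [0,0,0.035],"turn": 0},
    {"xyz": [0,0,0.035],"turn": 0},
    {"xyz": [0,0,0.035],"turn": 0},
    {"xyz": [0,0,0.03],"turn": 0},
    {"xyz": [0,0,0.015],"turn": 0},
    {"xyz": [0,0,0.005],"turn": 0},
    {"xyz": [0,0,0],"turn": 0}
  ]
}}

```text
clock: 17.67
tcp_pos: [0.5247, 0.3336, 0.3996]
orientation: [1.766, 2.598, 0.003]
contact_force: [0.5, -1.4, -2.8]
grip_width: 0.0188
```

```bash
python3 - <<'E'
from h import *
st(); m=camera_model("wrist");np.save("w15.npy",m,allow_pickle=True); save(grab_frame("wrist"),"w15.png")
im=grab_frame("scene"); save(im,"s15.png",(200,130,400,280),4)
print(at_z(camera_model("scene"),[(254,270)],0))
E
```

```text
t 17.67 tcp [0.5247 0.3336 0.3996] jaw ang 0.3771 tilt 0.1 F [ 0.5 -1.4 -2.8] w 0.0188 j7 -0.12
[[0.80341143 0.06974336 0.        ]]
```

View pics/w15.png

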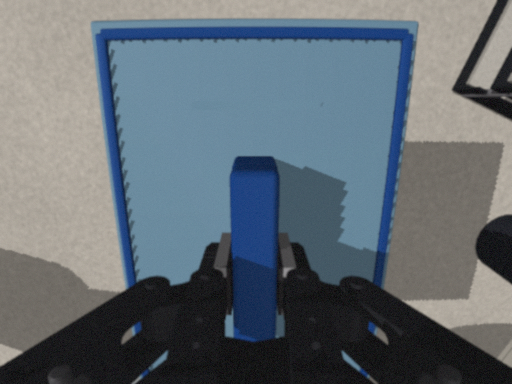

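View pics/s15.png

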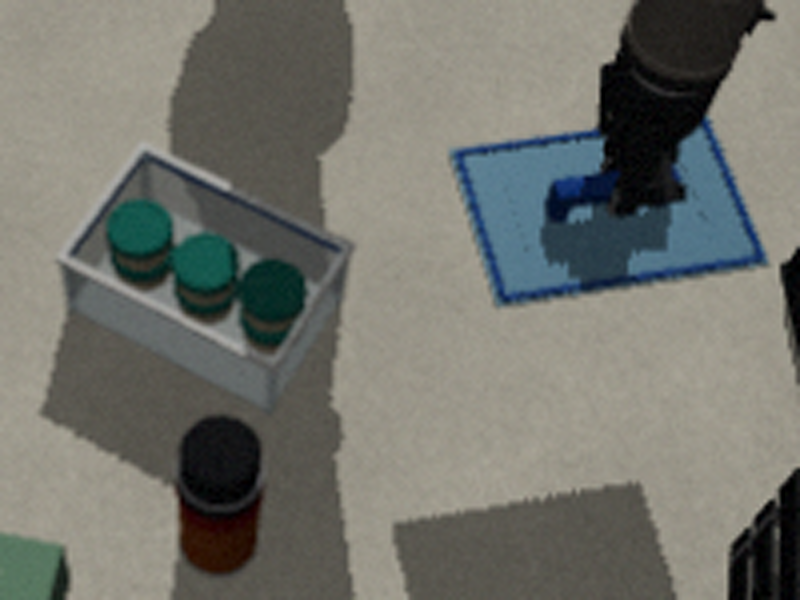

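Request:
{"name": "apply_moves", "arguments": {
  "deltas": [
    {"xyz": [0.002,-0.018,0],"turn": -0.03},
    {"xyz": [0.003,-0.03,0],"turn": -0.065},
    {"xyz": [0.003,-0.03,0],"turn": -0.065},
    {"xyz": [0.003,-0.03,0],"turn": -0.065},
    {"xyz": [0.003,-0.03,0],"turn": -0.065},
    {"xyz": [0.0035,-0.03,0],"turn": -0.065},
    {"xyz": [0.0035,-0.03,0],"turn": -0.065},
    {"xyz": [0.0035,-0.03,0],"turn": -0.065},
    {"xyz": [0.0035,-0.03,0],"turn": -0.065},
    {"xyz": [0.0035,-0.03,0],"turn": -0.065},
    {"xyz": [0.0025,-0.026,0],"turn": -0.05},
    {"xyz": [0.0015,-0.0105,0],"turn": -0.03}
  ]
}}

```text
clock: 18.77
tcp_pos: [0.5593, 0.0034, 0.398]
orientation: [2.554, 1.828, -0.004]
contact_force: [-0.2, -1.0, -1.6]
grip_width: 0.0189
```

Request:
{"name": "apply_moves", "arguments": {
  "deltas": [
    {"xyz": [0,0,-0.02],"turn": 0},
    {"xyz": [0,0,-0.035],"turn": 0},
    {"xyz": [0,0,-0.025],"turn": 0},
    {"xyz": [0,0,-0.015],"turn": 0},
    {"xyz": [0,0,0],"turn": 0},
    {"xyz": [0,0,0],"turn": 0}
  ]
}}

```text
clock: 19.27
tcp_pos: [0.5597, 0.0088, 0.3028]
orientation: [-2.545, -1.84, 0.004]
contact_force: [0.1, -1.1, -1.1]
grip_width: 0.0194
```

```bash
python3 - <<'E'
from h import *
st(); m=camera_model("wrist");np.save("w16.npy",m,allow_pickle=True); save(grab_frame("wrist"),"w16.png")
im=grab_frame("scene"); save(im,"s16.png",(205,140,305,240),6)
im=grab_frame("side"); save(im,"d16.png",(200,150,330,250),6)
E
```

```text
t 19.27 tcp [0.5597 0.0088 0.3028] jaw ang -0.3189 tilt 0.16 F [ 0.1 -1.1 -1.1] w 0.0194 j7 -0.11
```

View pics/w16.png

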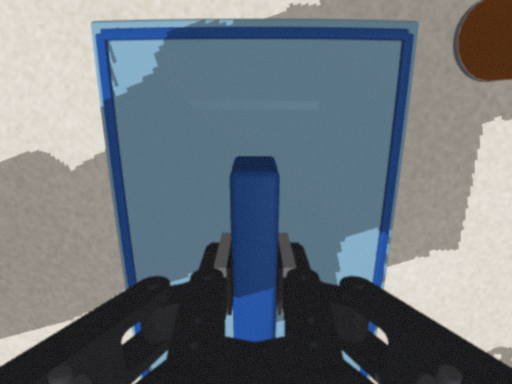

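View pics/s16.png

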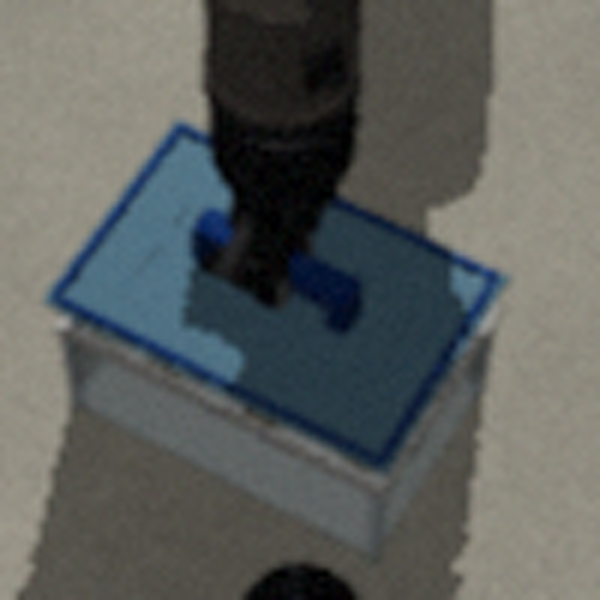

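View pics/d16.png

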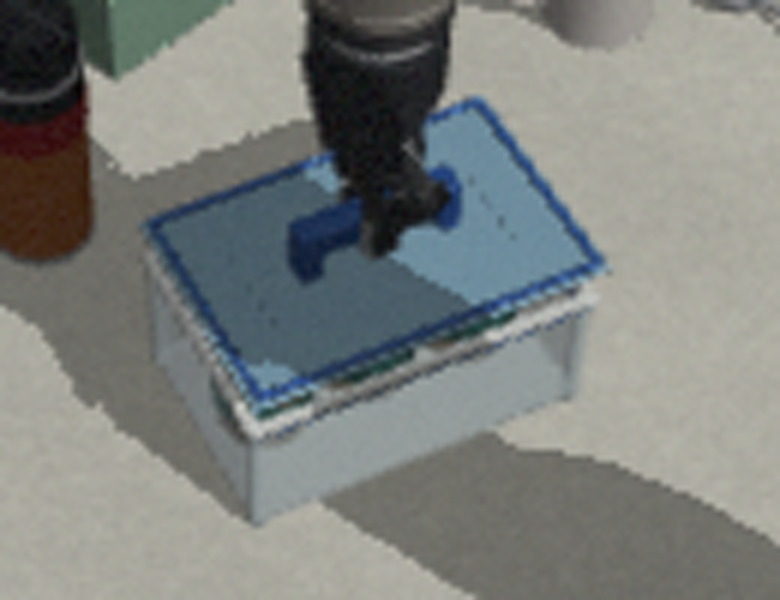

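```bash
python3 - <<'E'
from h import *
def px(o,k,pts): return (np.array(pts,float)+.5)/k-.5+np.array(o)
m=camera_model("scene")
def rep(n,T):
    v=T[0]-T[1]+T[3]-T[2]; print(n,T.mean(0).round(4),np.linalg.norm(T-np.roll(T,-1,0),axis=1).round(3),"edge ang",np.arctan2(v[1],v[0]).round(4))
rep("lid scene",at_z(m,px((205,140),6,[(182,125),(508,280),(385,467),(50,300)]),.121))
m=camera_model("side")
rep("lid side",at_z(m,px((200,150),6,[(147,225),(478,97),(607,265),(262,403)]),.121))
# tub from s5 crop (200,160) k6
rep("tub side",at_z(m,px((200,160),6,[(148,200),(472,76),(597,240),(258,376)]),.094))
E
```

```text
lid scene [0.5568 0.0085 0.121 ] [0.221 0.143 0.219 0.144] edge ang -1.8874
lid side [0.5607 0.0055 0.121 ] [0.218 0.146 0.218 0.142] edge ang 1.2602
tub side [0.5592 0.0098 0.094 ] [0.215 0.142 0.216 0.141] edge ang 1.2545
```

Request:
{"name": "apply_moves", "arguments": {
  "deltas": [
    {"xyz": [0.001,0.0013,0],"turn": 0.002},
    {"xyz": [0,0,-0.005],"turn": 0},
    {"xyz": [0,0,-0.005],"turn": 0},
    {"xyz": [0,0,0],"turn": 0},
    {"xyz": [0,0,0],"turn": 0}
  ]
}}

```text
clock: 19.83
tcp_pos: [0.5609, 0.0104, 0.2933]
orientation: [-2.543, -1.844, 0.001]
contact_force: [0.3, 0.1, -2.5]
grip_width: 0.0191
```

Request:
{"name": "apply_moves", "arguments": {
  "deltas": [
    {"xyz": [0,0,-0.002],"turn": 0},
    {"xyz": [0,0,-0.002],"turn": 0},
    {"xyz": [0,0,-0.002],"turn": 0},
    {"xyz": [0,0,0],"turn": 0}
  ]
}}

```text
clock: 20.17
tcp_pos: [0.561, 0.0104, 0.2873]
orientation: [-2.543, -1.844, 0.001]
contact_force: [0.2, 0.3, -2.9]
grip_width: 0.0193
```

Request:
{"name": "apply_moves", "arguments": {
  "deltas": [
    {"xyz": [0,0,-0.0015],"turn": 0},
    {"xyz": [0,0,-0.0015],"turn": 0},
    {"xyz": [0,0,0],"turn": 0}
  ]
}}

```text
clock: 20.42
tcp_pos: [0.5611, 0.0104, 0.2844]
orientation: [-2.543, -1.844, 0.0]
contact_force: [0.2, 0.2, -2.8]
grip_width: 0.0188
```

Request:
{"name": "apply_moves", "arguments": {
  "deltas": [
    {"xyz": [0,0,-0.0015],"turn": 0},
    {"xyz": [0,0,-0.001],"turn": 0},
    {"xyz": [0,0,0],"turn": 0}
  ]
}}

```text
clock: 20.67
tcp_pos: [0.5611, 0.0104, 0.282]
orientation: [-2.543, -1.844, 0.0]
contact_force: [-0.3, -0.7, -2.3]
grip_width: 0.0191
```

Request:
{"name": "apply_moves", "arguments": {
  "deltas": [
    {"xyz": [0,0,-0.001],"turn": 0},
    {"xyz": [0,0,0],"turn": 0}
  ]
}}

```text
clock: 20.83
tcp_pos: [0.5611, 0.0103, 0.2811]
orientation: [-2.543, -1.844, 0.0]
contact_force: [0.6, 1.0, -2.5]
grip_width: 0.019
```

Request:
{"name": "apply_moves", "arguments": {
  "deltas": [
    {"xyz": [0,0,-0.001],"turn": 0},
    {"xyz": [0,0,0],"turn": 0}
  ]
}}

```text
clock: 21.0
tcp_pos: [0.5611, 0.0103, 0.2801]
orientation: [-2.543, -1.844, 0.0]
contact_force: [-0.0, -0.1, -1.6]
grip_width: 0.0192
```

Request:
{"name": "apply_moves", "arguments": {
  "deltas": [
    {"xyz": [0,0,-0.001],"turn": 0},
    {"xyz": [0,0,0],"turn": 0}
  ]
}}

```text
clock: 21.17
tcp_pos: [0.5612, 0.0102, 0.28]
orientation: [-2.543, -1.843, -0.0]
contact_force: [-3.9, 0.1, 6.7]
grip_width: 0.0192
```

Request:
{"name": "apply_moves", "arguments": {
  "deltas": [
    {"xyz": [0,0,0.0007],"turn": 0},
    {"xyz": [0,0,0],"turn": 0}
  ]
}}

```text
clock: 21.33
tcp_pos: [0.5612, 0.0104, 0.2801]
orientation: [2.543, 1.844, 0.001]
contact_force: [0.4, -0.1, -1.6]
grip_width: 0.0191
```

Request:
{"name": "apply_moves", "arguments": {
  "deltas": [
    {"xyz": [0,0,0],"turn": 0},
    {"xyz": [0,0,0],"turn": 0},
    {"xyz": [0,0,0],"turn": 0},
    {"xyz": [0,0,0],"turn": 0},
    {"xyz": [0,0,0],"turn": 0},
    {"xyz": [0,0,0],"turn": 0},
    {"xyz": [0,0,0.01],"turn": 0},
    {"xyz": [0,0,0.025],"turn": 0},
    {"xyz": [0,0,0.04],"turn": 0},
    {"xyz": [0,0,0.04],"turn": 0},
    {"xyz": [0,0,0.02],"turn": 0},
    {"xyz": [0,0,0],"turn": 0}
  ],
  "claw": -0.5
}}

```text
clock: 22.33
tcp_pos: [0.5626, 0.0095, 0.4208]
orientation: [2.541, 1.841, 0.014]
contact_force: [0.6, 0.3, -0.0]
grip_width: 0.0639
```

```bash
python3 - <<'E'
from h import *
st(); m=camera_model("wrist");np.save("w17.npy",m,allow_pickle=True); save(grab_frame("wrist"),"w17.png")
im=grab_frame("scene"); save(im,"s17.png",(205,140,305,240),6)
im=grab_frame("side"); save(im,"d17.png",(200,150,330,250),6)
E
```

```text
t 22.33 tcp [0.5626 0.0095 0.4208] jaw ang -0.3168 tilt 0.54 F [ 0.6  0.3 -0. ] w 0.0639 j7 -0.21
```

View pics/w17.png

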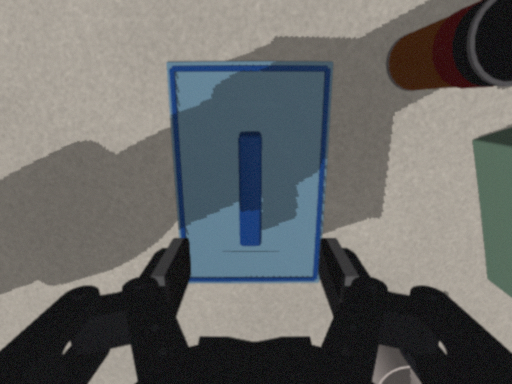

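View pics/s17.png

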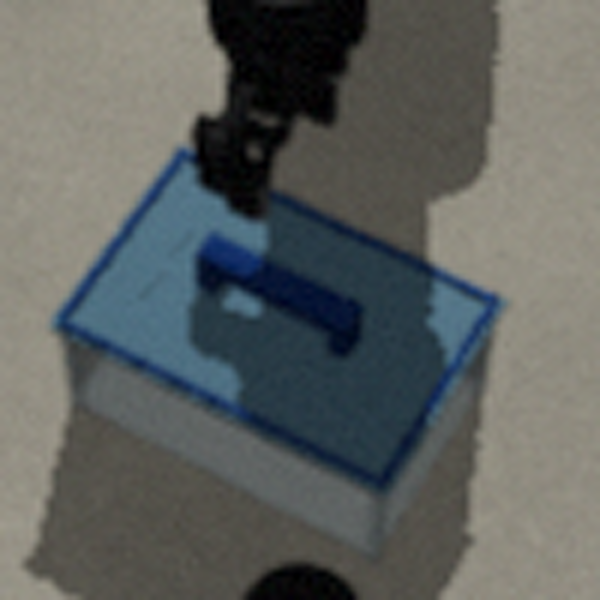

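View pics/d17.png

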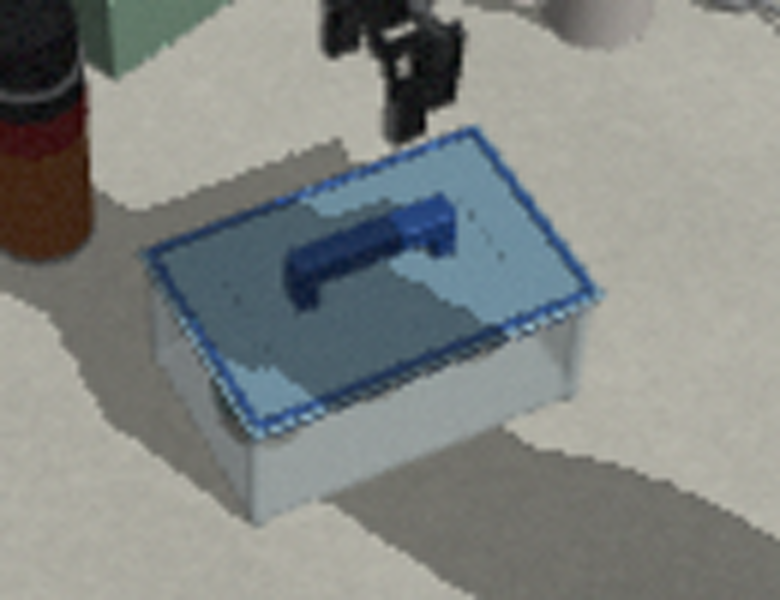

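The lid looks seated flat in all three views. A last numeric check before handing in.

```bash
python3 - <<'E'
from h import *
def px(o,k,pts): return (np.array(pts,float)+.5)/k-.5+np.array(o)
def rep(n,T):
    v=T[0]-T[1]+T[3]-T[2]; print(n,T.mean(0).round(4),np.linalg.norm(T-np.roll(T,-1,0),axis=1).round(3),"ang",np.arctan2(v[1],v[0]).round(4))
rep("scene",at_z(camera_model("scene"),px((205,140),6,[(182,150),(507,302),(383,492),(55,323)]),.098))
rep("side",at_z(camera_model("side"),px((200,150),6,[(145,253),(476,127),(604,293),(258,435)]),.098))
m=np.load("w17.npy",allow_pickle=True).item()
rep("wrist",at_z(m,[(333,62),(168,62),(182,282),(320,282)],.098))
print("handle",at_z(m,[(250,132),(250.5,245)],.134).mean(0))
st(); im=grab_frame("scene"); save(im,"s18.png")
E
```

```text
scene [0.5586 0.0092 0.098 ] [0.222 0.146 0.219 0.143] ang -1.8882
side [0.5594 0.008  0.098 ] [0.219 0.144 0.221 0.145] ang 1.2585
wrist [0.5596 0.0086 0.098 ] [0.147 0.223 0.151 0.224] ang -0.3196
handle [0.55975145 0.01034001 0.134     ]
t 22.48 tcp [0.5608 0.0104 0.4149] jaw ang -0.3158 tilt 0.03 F [-0.7 -0.2 -0.6] w 0.0643 j7 -0.21
```

View pics/s18.png

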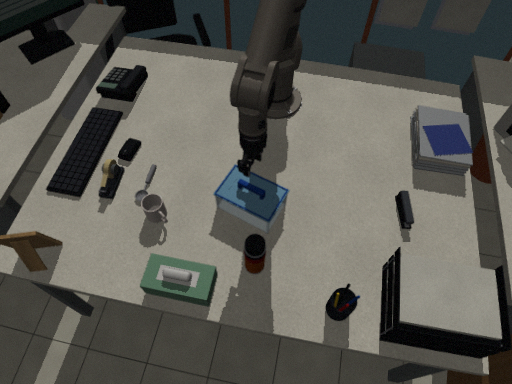

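The lid is centred to within about 2 mm and in line with the tub, the gripper is clear, and the other things on the desk haven't moved.

```bash
python3 -c "
from bench import r
print(r.hand_in())"
```

```text
the job is handed in; nothing more can be done
None
```

I packed all six pots upright in the tub, two high in each of three piles, and the lid is on. I handed the job in at about 22.5 s. No verdict comes back, so the checks below are my own.

- **Pots:** I moved the third pot of the middle pile onto the far (+y) pile, and the loose pot from the desk onto the near (−y) pile. Both were lowered until the force reading showed contact. A wrist picture taken before the lid went on showed all three piles two high and upright.
- **Lid:** It met the rim at exactly the expected height (TCP 0.280 m). In the pictures afterwards its centre measured within about 2 mm of the tub's centre in all three cameras. The scene and wrist views put its line within about 0.005 rad of the tub's, and it looked flat on the rim.
- **Camera disagreement:** While the lid was still hovering, the scene and side cameras put its centre about 5 mm apart, so I used a compromise between them and the arm's own position. It went in without touching until it seated.
- **Other things on the desk:** The mug, spoon, tumbler, stapler, tape dispenser and mouse looked unmoved in the last scene picture; I didn't measure them. The gripper was about 0.11 m clear of the lid's handle.

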